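# Wedge the rocking polishing machine

### The arm

A 6-joint arm with a two-finger parallel gripper is mounted at the origin on the work surface. World frame = base frame: x ahead of the robot, y to its left, z up, the work surface at z = 0. Lengths are in m, angles in degrees, forces in N, time in s.
With the tool pointing down it reaches from about 0.3 to 0.775 m from the base axis. Payload 14.6 kg.
Tool frame: the origin (TCP) lies at the very end of the fingers, on their centre line; the grasp point (between the pads) lies 19 mm behind it (grip_depth is the distance from the TCP to the grasp point, in m); z points along the fingers, y is the line along which they close (so a half turn about z gives the same grasp; the last joint's range is limited). The gripper opens to 94 mm and grips with 3 to 60 N. Pads are 16 mm wide; open, the fingers measure 119 mm over their backs; the gripper's body (75 mm by 177 mm) begins 78 mm behind the grasp point.
Start: joints at [-79.618, 17.183, 87.147, -0, 75.671, -3.816], TCP at [0.135, -0.533, 0.205] pointing down, gripper open.
Joint ranges: [-173.82, 173.82], [-45.26, 126.66], [13.44, 144.39], [-59.66, 239.66], [0, 175.72], [-146.38, 146.38]. Speed limits (degrees/s): [127.2, 127.2, 147.25, 180, 180, 180].

### API

Orientations are given as [roll, pitch, yaw] about the fixed x, y, z axes, in that order (R = Rz(yaw) Ry(pitch) Rx(roll)).
In Python, from bench import * gives the robot as it stands. Calls block until the motion is done:
- move_to(position, orientation): joint-space move of the TCP to a pose.
- line_to(position, velocity=0.15, frame=None): straight line of the TCP; frame=None keeps the orientation; velocity is the mean speed in m/s.
- movej(angles): joint-space move.
- grip(opening): finger opening in m; the grip force is fixed at half the most; returns when the fingers have stopped.
- hold(seconds).
- inverse_kinematics(position, orientation): joint angles nearest the present ones, or None.
- state(): the state.
- get_image(name): name is "side" or "top"; returns the picture (420x560x3 uint8, red, green, blue); there is no depth.
- calibration(name): a dict with "fov_y" (degrees; the focal length in pixels is half the picture's height over the tangent of half this angle, whatever the lens; pixels are square), "cx", "cy" (the principal point, pixels), "origin" and "attitude" of the camera in the world. Camera axes: x right, y up, looking along -z (the intrinsics and any distortion apply to the point x, -y, -z); pixel columns grow to the right and rows downward; lengths in m; the calibration is good to about 2 mm. A picture is of the moment at which its call begins. calibration takes no time and is no camera call.
A pose or a line that the arm cannot do raises PlanningError and nothing moves.
- close_job(): hands the job in; it is judged then, once.
The state is a dict: "time_s": time; "joint_positions": joint angles; "qd": joint speeds; "joint_torque": joint torques, N m; "eef_pos": TCP position; "orientation": TCP orientation; "wrist_force": force on the tool from outside, world axes, zero at the start; "wrist_torque": the same for the moment, N m; "gripper_width": finger opening in m; "gripper_force": force on a finger pad.
Only numpy, scipy, OpenCV 4.12 (cv2) and the standard library are available. Lean on these libraries where they do the work, as an engineer would, in place of code of your own. Each camera call takes 0.05 s, during which the arm holds its last target. There are 200 camera calls.

### The job

The front edge of the small polishing machine hangs in the air, so the machine rocks. Take the thick one of the two wooden wedges, lay it flat on the grey sheet in front of the middle of that edge, thin end first and square to it, and push it under until it jams tight and just begins to carry the machine, without jacking the machine up any farther. Let go and leave it jammed there; leave everything else on the bench where it is.

Things in the scene. Friction and masses are not known exactly. Their poses are not given: they have to be found in the camera images.
- wedge: the thick plain wooden wedge, 135 mm long, 40 mm wide, flat underneath; its top slopes evenly from 35 mm high at the thick end to 6 mm at the thin end; about 70 g. Origin under its middle (on its underside); +x points along it to the thin end, +z up
- bench_sheet: fixed grey hard sheet, 3 mm thick, 200 mm wide, under the polishing machine (cream base plate, motor, two wheels). Origin on the bench, right below the middle of the machine's raised front edge; +x points in under the machine and is the way to push the wedge; y runs along the edge. The sheet reaches 160 mm in front of the edge and 300 mm behind it
- edge_mark (a point): point on the sheet's top right below the middle of the raised front edge, a round steel rail 12 mm thick, 180 mm long. Axes as the sheet's. The rail's underside is 11 to 21 mm above this point, different each time and not told. The top of the base plate, which starts at the rail, is 16 mm above the rail's underside. Under it the first 100 mm are empty
- machine_mark (a point): point on the sheet's top midway between the machine's two rear feet, 240 mm behind the edge; axes as the sheet's. The base plate tilts about these feet. Motor and wheels begin about 175 mm behind the edge and reach 195 mm above the bench
- base_plate (a joint): tilt of the base plate about its rear feet (rad): 0 at rest, grows as the front edge is lifted, 0.01 = 2.4 mm at the edge. The edge loads a wedge with about 3 N, plus 3 N per mm of lift; each newton of load takes 1.25 to 1.85 N of level push while sliding (friction varies). So 12 to 13 N of push, without bearing down on the wedge, jams it well: 0.7 to 3.4 mm of lift. Over 4.8 mm is jacked up. It stays when let go
- shim: the thin wooden wedge, same plan as the thick one (135 x 40 mm) but only 4 mm at its thin end and 9 mm at its thick end; too thin for this gap. Origin under its middle, +x towards the thin end
- polish_tin: flat round tin, 66 mm across, 24 mm high; bystander. Origin under its middle
- hammer: cobbler's hammer lying down, 240 mm long, 26 mm thick; bystander. Origin under its middle
- brush: brush with a dark wooden handle, lying, 190 mm long; bystander. Origin under its middle
- glue_jar: closed jar, 60 mm across, 85 mm high; bystander. Origin under its middle
- shoe_last: cream shoe last, about 240 mm long, 90 mm high; bystander. Origin under its middle
- heel_block: black rubber heel block 70 x 65 x 28 mm; bystander. Origin under its middle
There are look-alikes about, which are no part of the job. Leave any black or blue look-alike of the wedge alone.

How it is judged:
By the outcome, as a careful person would: the job done as asked, in the order asked, and still so for the second after the job is handed in, with the robot touching nothing.
It also fails if it takes over 42 s, if anything falls off the work surface, if the arm or the gripper's body presses on something with over 40 N, if the wrist force passes 120 N, or if a joint passes its speed limit or range.

## Working session

There is one attempt and no reset: what is moved stays moved. The work goes in short steps, each a Python script; the robot and the scene stay as the last script left them, time stands still between calls to the robot, and variables do not carry over. Pictures are saved under pics/ and viewed, at most 10 in all, crops included, and the job is handed in when it is done.

```bash
mkdir -p pics; ls
python3 - <<'E'
from bench import *
import cv2
for n in("top","side"):
    cv2.imwrite(f"pics/{n}0.png",get_image(n)[:,:,::-1]); print(n,calibration(n))
print(state())
E
```

```text
pics
top {'fov_y': 47.266976247031145, 'cx': 284.27637162403806, 'cy': 208.55458561837747, 'origin': array([0.39516702, 0.02381722, 1.14050313]), 'attitude': array([ 6.40754364e+00, -7.50981649e-02, -9.04855782e+01])}
side {'fov_y': 52.77237268543563, 'cx': 275.9841967515176, 'cy': 205.56505255474778, 'origin': array([ 0.41421554, -0.75381455,  0.55928147]), 'attitude': array([57.91275182, -0.90943068, -6.41320969])}
{'time_s': 0.1, 'joint_positions': array([-7.96193265e+01,  1.72128342e+01,  8.71737571e+01,  2.34952176e-03,
        7.56708410e+01, -3.81452297e+00]), 'qd': array([ 0.08720186, -0.02128484, -0.13554514, -0.04069763,  0.034931  ,
        0.03641847]), 'joint_torque': array([ 2.03316376e-03, -5.32645547e+01, -3.53284872e+01,  7.09711947e-02,
        2.34352757e-02, -6.23257597e-05]), 'eef_pos': array([ 0.13485577, -0.53298818,  0.20496139]), 'orientation': array([-1.79942846e+02, -6.09158977e-03,  1.41946108e+01]), 'wrist_force': array([0.54983691, 1.83075762, 0.24460189]), 'wrist_torque': array([0.04623154, 0.01409726, 0.03479399]), 'gripper_force': 0.0, 'gripper_width': 0.09403897233705605}
```

View pics/top0.png

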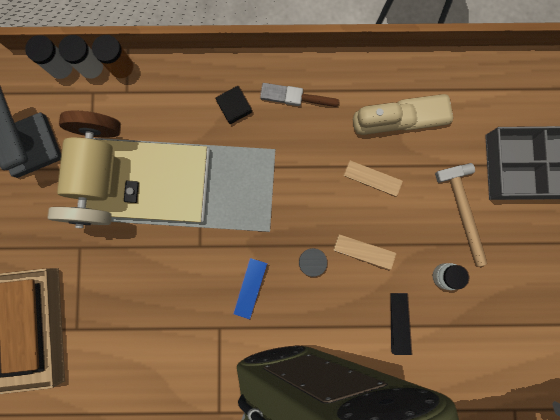

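View pics/side0.png

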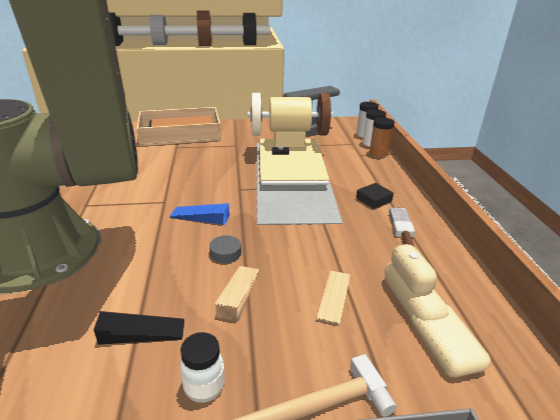

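The top view shows the sheet's front edge from (275,150) to (270,231) and the plate front at about x=205. The wooden wedges are at (373,178) and (365,252). The side view shows the thick one is at (237,292), with its thick end nearest the camera, so it is the lower one in the top view.

```bash
cat > h.py <<'E'
import numpy as np, cv2
from scipy.spatial.transform import Rotation as R
from bench import *
def cam(n):
    c=calibration(n); return c, 210/np.tan(np.radians(c["fov_y"]/2)), R.from_euler("xyz",c["attitude"],degrees=True).as_matrix()
def ray(n,uv,z):
    c,f,M=cam(n); uv=np.atleast_2d(uv).astype(float)
    d=np.c_[(uv[:,0]-c["cx"])/f,-(uv[:,1]-c["cy"])/f,-np.ones(len(uv))]@M.T
    return c["origin"]+d*((z-c["origin"][2])/d[:,2])[:,None]
def proj(n,P):
    c,f,M=cam(n); p=(np.atleast_2d(P)-c["origin"])@M
    return np.c_[c["cx"]-f*p[:,0]/p[:,2],c["cy"]+f*p[:,1]/p[:,2]]
E
python3 - <<'E'
from h import *
t=cv2.imread("pics/top0.png"); s=cv2.imread("pics/side0.png")
a=cv2.resize(t[135:275,190:430],None,fx=3.3,fy=3.3,interpolation=cv2.INTER_CUBIC)[:,:400*2]
cv2.imwrite("pics/c1.png",a)
b1=cv2.resize(s[130:230,235:350],None,fx=3.4,fy=5,interpolation=cv2.INTER_CUBIC)
b2=cv2.resize(s[255:330,205:305],None,fx=4,fy=4,interpolation=cv2.INTER_CUBIC)
b=np.zeros((500,800,3),np.uint8); b[:500,:391]=b1; b[:300,395:795]=b2; cv2.imwrite("pics/c2.png",b)
hsv=cv2.cvtColor(t,cv2.COLOR_BGR2HSV)
for p in[(370,252),(373,178),(330,220),(240,190),(180,180),(400,230)]:print(p,hsv[p[1],p[0]])
E
```

```text
(370, 252) [ 17 101 189]
(373, 178) [ 17 101 187]
(330, 220) [ 15 137 138]
(240, 190) [ 42   9 140]
(180, 180) [ 24  75 197]
(400, 230) [ 15 137 134]
```

View pics/c1.png

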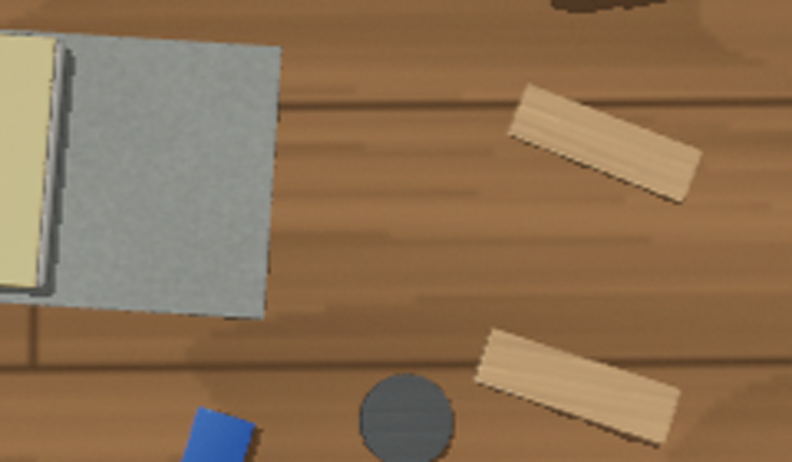

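View pics/c2.png

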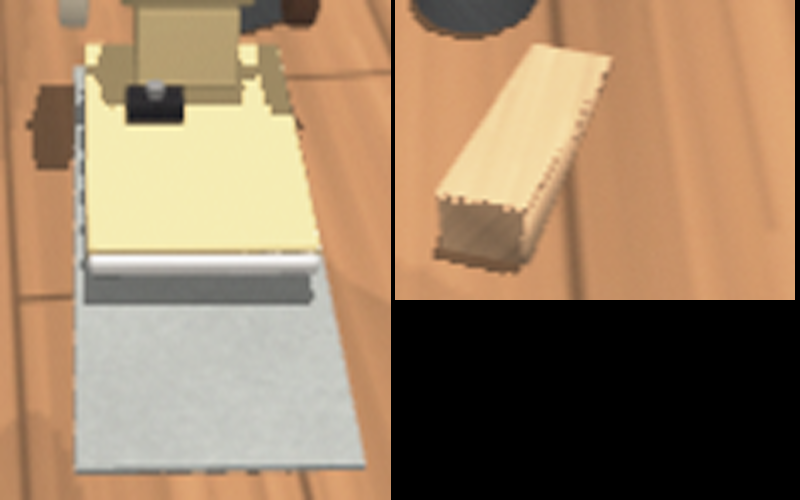

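The crops confirm that the lower wedge is the thick one, with its thick end facing away from the machine. The sheet is fully visible. Next I'll measure the wedge and sheet poses with masks.

Run:
```python
from h import *
t=cv2.imread("pics/top0.png")
hsv=cv2.cvtColor(t,cv2.COLOR_BGR2HSV).astype(int); H,S,V=[hsv[...,i] for i in range(3)]
def quad(m,box):
    k=np.zeros(m.shape,np.uint8); x0,y0,x1,y1=box; k[y0:y1,x0:x1]=m[y0:y1,x0:x1]
    c=max(cv2.findContours(k,0,cv2.CHAIN_APPROX_NONE)[0],key=cv2.contourArea)
    return c,cv2.boxPoints(cv2.minAreaRect(c))
# wedge top face
c,b=quad((S<118)&(V>150),(320,225,410,280)); print("wedge px",b.round(1).tolist())
b=b[np.argsort(b[:,0])]
thin=ray("top",b[:2],.006); thick=ray("top",b[2:],.035)
a,e=thin.mean(0),thick.mean(0); d=(a-e)[:2]
print("thin",a,"thick",e,"len",np.hypot(*d),"width",np.linalg.norm(thin[0]-thin[1]),np.linalg.norm(thick[0]-thick[1]),"yaw",np.degrees(np.arctan2(d[1],d[0])),"mid",(a+e)/2)
# sheet in front of edge
m=(S<40)&(V>110)
c,b=quad(m,(212,135,290,245)); p=c[:,0].astype(float)
ctr=p.mean(0)
P=ray("top",p+np.array([0,0]),.003)[:,:2]
def fit(sel):
    l=cv2.fitLine(p[sel].astype(np.float32),cv2.DIST_HUBER,0,.01,.01).ravel()
    return ray("top",[l[2:]+l[:2]*-30,l[2:]+l[:2]*30],.003)[:,:2]
fr=fit((p[:,0]>266)&(p[:,1]>156)&(p[:,1]<226)); up=fit((p[:,1]<155)&(p[:,0]>218)&(p[:,0]<268)); lo=fit((p[:,1]>222)&(p[:,0]>218)&(p[:,0]<264))
ang=lambda L:np.degrees(np.arctan2(*(L[1]-L[0])[::-1]))
def inter(A,B):
    u=A[1]-A[0];v=B[1]-B[0]; k=np.linalg.solve(np.c_[u,-v],B[0]-A[0]); return A[0]+k[0]*u
c1,c2=inter(fr,up),inter(fr,lo); print("angles",ang(fr),ang(up),ang(lo),"corners",c1,c2,"w",np.linalg.norm(c1-c2))
w=(c1-c2)/np.linalg.norm(c1-c2); x=np.array([-w[1],w[0]]); mid=(c1+c2)/2
E_=mid+.16*x; print("x dir",np.degrees(np.arctan2(x[1],x[0])),"edge_mark",E_)
print("edge mark px top",proj("top",[*E_,.003]),"side",proj("side",[*E_,.003]))
for h in(.011,.016,.021): print(h,"side plate top edge px",proj("side",[*E_,.003+h+.016]))
```

```text
wedge px [[332.70001220703125, 249.89999389648438], [338.20001220703125, 233.39999389648438], [396.1000061035156, 252.6999969482422], [390.6000061035156, 269.20001220703125]]
thin [ 0.44296327 -0.09890917  0.006     ] thick [ 0.39648453 -0.22751639  0.035     ] len 0.13674827191572494 width 0.04115928388670003 0.03994363962530572 yaw 70.13010565170877 mid [ 0.4197239  -0.16321278  0.0205    ]
angles -4.030506017004301 -94.35443316609786 -93.81578070759406 corners [0.66697099 0.04465925] [0.47077443 0.05848363] w 0.1966829938801857
x dir 85.9694939829957 edge_mark [0.58011873 0.21117572]
edge mark px top [[204.85875736 185.49194617]] side [[294.15001528 187.77754714]]
0.011 side plate top edge px [[294.54821954 178.82339961]]
0.016 side plate top edge px [[294.62309317 177.13976755]]
0.021 side plate top edge px [[294.69832686 175.44803875]]
```

```bash
cat >> h.py <<'E'
EM=np.array([.5801,.2112]); YW=86.0
X=np.array([np.cos(np.radians(YW)),np.sin(np.radians(YW))]); Y=np.array([-X[1],X[0]])
def at(s,z,l=0): return [*(EM+s*X+l*Y),z]
def show(n,f): 
    im=get_image(n)[:,:,::-1].copy(); cv2.imwrite(f,im); return im
E
python3 - <<'E'
from h import *
w=np.radians(70.1); g=np.array([.4197,-.1632])-.04*np.array([np.cos(w),np.sin(w)])
o=[180,0,70.1]
move_to([*g,.08],o); line_to([*g,.004],.1); grip(.02)
print(state()["gripper_width"],state()["gripper_force"])
line_to([*g,.08],.15); print(state()["gripper_width"])
move_to(at(-.128,.08),[180,0,YW]); line_to(at(-.128,.0085),.1)
s=state(); print(s["time_s"],s["eef_pos"],s["orientation"],s["wrist_force"])
cv2.imwrite("pics/x.png",np.hstack([cv2.resize(show("side","pics/s1.png")[120:270,200:400],None,fx=2,fy=2),cv2.resize(show("top","pics/t1.png")[120:270,180:380],None,fx=2,fy=2)]))
E
```

```text
0.03970962618470977 30.000023916363716
0.03979698050922763
6.3 [0.57140642 0.08343072 0.00871647] [ 1.79967443e+02 -5.44232645e-03  8.59915217e+01] [ 0.10299827  0.23198263 -0.18323237]
```

View pics/x.png

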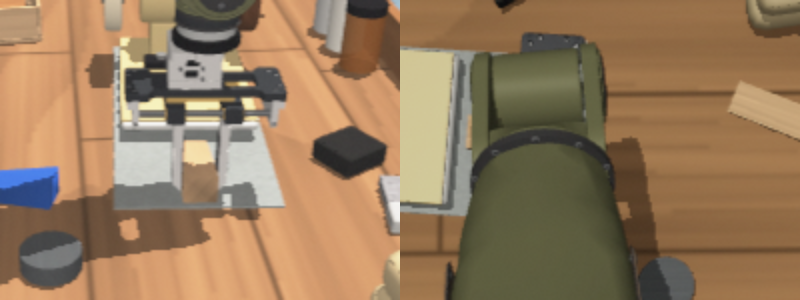

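The wedge is held square over the sheet with its thin end just in front of the rail. I'll lower it until it touches, release it and check where it lies.

Run:
```python
from h import *
f0=state()["wrist_force"][2]
for z in (.008,.0075,.007,.0065,.006):
    line_to(at(-.128,z),.02); hold(.1); f=state()["wrist_force"][2]-f0; print(z,f)
    if f>1.0: break
grip(.07); line_to(at(-.128,.1),.15); move_to(at(-.24,.14),[180,0,YW])
t=show("top","pics/t2.png"); show("side","pics/s2.png"); print(state()["time_s"])
hsv=cv2.cvtColor(t,cv2.COLOR_BGR2HSV).astype(int); m=((hsv[...,1]>60)&(hsv[...,2]>140)).astype(np.uint8); m[:,:209]=0;m[:,268:]=0;m[:158]=0;m[220:]=0
c=max(cv2.findContours(m,0,2)[0],key=cv2.contourArea); b=cv2.boxPoints(cv2.minAreaRect(c)); b=b[np.argsort(b[:,0])]; print(b)
a=ray("top",b[:2],.009).mean(0)[:2]; e=ray("top",b[2:],.038).mean(0)[:2]; d=a-e
for q in(a,e): print("s,l",(q-EM)@X,(q-EM)@Y)
print(np.degrees(np.arctan2(d[1],d[0])))
cv2.imwrite("pics/x2.png",np.hstack([cv2.resize(cv2.imread("pics/s2.png")[130:270,200:400],None,fx=2,fy=2),cv2.resize(t[120:260,180:380],None,fx=2,fy=2)]))
```

```text
0.008 0.463289238378614
0.0075 0.5702725166717948
0.007 1.9130307022874606
9.525
[[213. 178.]
 [213. 195.]
 [267. 178.]
 [267. 195.]]
s,l -0.020638672832255966 0.0020737462170810766
s,l -0.15044694858134955 -0.001302573944464378
87.48993034476345
```

View pics/x2.png

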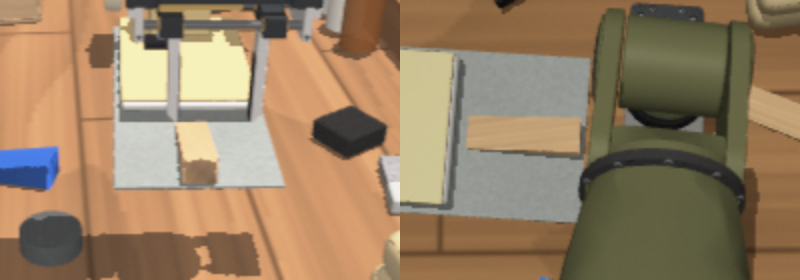

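The wedge lies flat, square and centred, with its thin end about 20 mm in front of the edge. Next I'll push it from behind with two slightly spread fingers, watching the force.

Run:
```python
from h import *
grip(.012)
move_to(at(-.19,.06),[180,0,YW]); line_to(at(-.19,.010),.1)
def F(n=4):
    v=[]
    for _ in range(n): hold(.025); v.append(state()["wrist_force"])
    return np.mean(v,0)
hold(.2); f0=F(6); s=-.19; log=[]
while s<-.06 and state()["time_s"]<33:
    p=log[-1][1] if log else 0
    s+= .004 if p<2 else (.001 if p<9 else .0005)
    line_to(at(s,.010),.04); d=F()-f0; f=-d[:2]@X; log.append((s,f)); 
    if f>2: print(round(s,4),round(f,2),"lat",round(d[:2]@Y,2),"z",round(d[2],2))
    if f>12.1: break
print([(round(a,3),round(b,1)) for a,b in log if b<=2]); st=state(); print(st["time_s"],(st["eef_pos"][:2]-EM)@X, st["eef_pos"][2])
```

```text
-0.106 4.85 lat 0.01 z 0.32
-0.105 8.59 lat 0.58 z 1.23
-0.104 10.6 lat 0.52 z 1.08
-0.1035 11.46 lat 1.0 z 1.55
-0.103 12.3 lat 0.66 z 1.95
[(-0.186, np.float64(0.4)), (-0.182, np.float64(0.6)), (-0.178, np.float64(-0.0)), (-0.174, np.float64(0.2)), (-0.17, np.float64(-0.4)), (-0.166, np.float64(-0.2)), (-0.162, np.float64(-0.2)), (-0.158, np.float64(0.2)), (-0.154, np.float64(-0.0)), (-0.15, np.float64(0.5)), (-0.146, np.float64(-0.2)), (-0.142, np.float64(-0.1)), (-0.138, np.float64(0.1)), (-0.134, np.float64(0.2)), (-0.13, np.float64(0.4)), (-0.126, np.float64(0.4)), (-0.122, np.float64(-0.2)), (-0.118, np.float64(0.0)), (-0.114, np.float64(-0.2)), (-0.11, np.float64(1.8))]
20.7417 -0.10420380612438065 0.00997710356600143
```

Run:
```python
from h import *
line_to(at(-.15,.010),.05); line_to(at(-.17,.12),.15); move_to(at(-.33,.2),[180,0,YW]); hold(.3)
t=show("top","pics/t3.png"); s=show("side","pics/s3.png"); print(state()["time_s"],state()["wrist_force"])
cv2.imwrite("pics/x3.png",np.hstack([cv2.resize(s[150:245,240:350],None,fx=3.6,fy=5,interpolation=2),cv2.resize(t[140:235,185:285],None,fx=4,fy=5,interpolation=2)]))
hsv=cv2.cvtColor(t,cv2.COLOR_BGR2HSV).astype(int); m=((hsv[...,1]>60)&(hsv[...,2]>130)).astype(np.uint8); m[:,:213]=0;m[:,262:]=0;m[:160]=0;m[218:]=0
c=max(cv2.findContours(m,0,1)[0],key=cv2.contourArea)[:,0]; print(cv2.boundingRect(c))
for r in (min,max):
    q=[(x,r(c[c[:,0]==x,1])) for x in range(c[:,0].min()+2,c[:,0].max()-2)]
    q=np.array(q); k=np.polyfit(*q.T,1); print("slope deg",np.degrees(np.arctan(k[0])))
```

```text
23.875 [-0.03898457 -0.97348551  0.37748443]
(213, 177, 31, 18)
slope deg -4.715961633486555e-14
slope deg -1.2265106742058042e-14
```

View pics/x3.png

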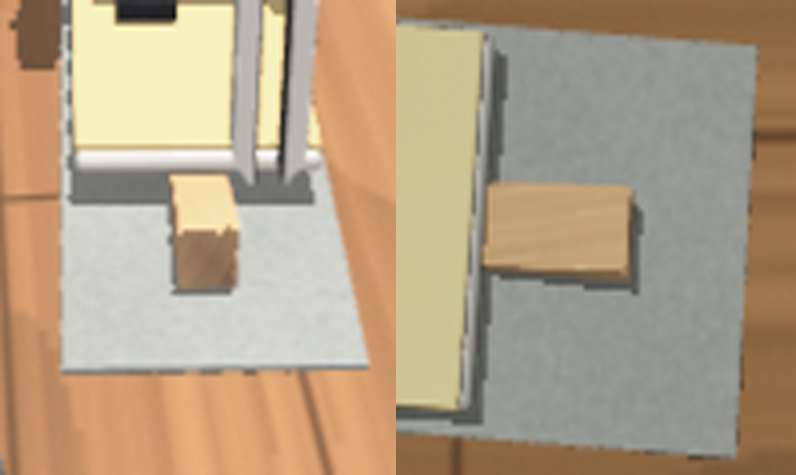

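The picture shows the wedge centred under the rail. Its edges look about 2° off the sheet's, but the height of the sloping top accounts for that, so it is square. The rail rests on it and the gripper is clear.

```bash
python3 -c "
from bench import *
print(close_job())"
```

```text
the job is handed in; nothing more can be done
None
```

I pushed the thick wedge under the middle of the front edge with about 12.3 N, square to it, then let go and handed the job in at about 24 s; by the force figures you gave, that lifts the edge an estimated 1 to 2 mm, and I did not measure the lift directly.

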